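# Set the three plain mugs on the coasters of their colours

## Robot

A 6-joint arm with a two-finger parallel gripper is mounted at the origin on a cart in front of the work surface, level with it; the furniture and walls round the work are solid. World frame = base frame: x ahead of the robot, y to its left, z up, the work surface at z = 0. Lengths are in m, angles in rad, forces in N, time in s.
With the tool pointing down it reaches from about 0.375 to 0.975 m from the base axis. Payload 3.8 kg.
Tool frame: the origin (TCP) lies at the very end of the fingers, on their centre line; the grasp point (between the pads) lies 19 mm behind it; z points along the fingers, y is the direction in which the jaws open and shut (so a half turn about z gives the same grasp; the last joint's range is limited). The gripper opens to 85 mm and grips with 20 to 120 N. Pads are 22 mm wide; open, the fingers measure 114 mm over their backs; the gripper's body (76 mm by 85 mm) begins 54 mm behind the grasp point. The pads swing forward as they close: fully open they stand 13 mm farther back than shut.
Start: joints at [1.082, 0.264, 1.604, -0, 1.274, -0.037], TCP at [0.295, 0.607, 0.231] pointing down, gripper open.
Joint ranges: [-2.63, 2.63], [-0.94, 2.18], [0.31, 2.57], [-1.31, 4.45], [0, 2.66], [-2.55, 2.55]. Speed limits (rad/s): [2.57, 2.57, 3.14, 3.14, 3.14, 3.14].

## Interface

Orientations are given as a rotation vector (axis times angle).
In Python, from workcell import status, read_camera, camera_info, order gives the robot as it stands.
- The arm moves only by the tool move_arm, never from a script. Its argument "deltas" is a list of rows, each a list of 3 entries, a list of its own where there are three numbers: the turn, a rotation vector about the world's x, y, z as a fraction of full scale, then the shift along the world's x, y, z as a fraction of full scale, then the closure, from -1 (fully open) to 1 (shut), so that 0 is half open. A call has 1 to 20 rows; each row is the pose to reach, as a shift and turn from the pose commanded when the call began; what a row does not reach only later rows make up. Full scale, the value 1, is 0.1 m for a shift and pi/2 rad for a turn. A row lasts 1/8 s, in which the tool goes at most 62.5 mm and 10.7 degrees, less where a joint would pass 70% of its speed; a pose out of reach is approached as far as the arm can. A call with a number of a shift or a turn outside -1 to 1 is refused whole. A call with a gripper value outside its range is refused whole. The fingers move at their own pace and stop on an object; "grip_force" is the grip in N (left out, the last holds). Time passes only in rows, so rows that repeat a pose let the fingers close. It gives the time, the measured TCP pose, the force and the opening at its end, in the units of the state.
- status.read_state(): the state, without advancing time (a new reading comes with each control period).
- read_camera(name): name is "side" or "top" or "wrist"; returns (picture, depth): 400x640x3 uint8, red, green, blue; 400x640 float32, m along the optical axis (not along the pixel's ray), 0 where there is no reading.
- camera_info(name): a dict with "K" (3x3 intrinsics, pixels), "D" ([k1, k2, p1, p2, k3] as OpenCV has them; the pictures are not rectified), "R" (3x3) and "t" (3): a world point X has camera coordinates R X + t. Camera axes: x right, y down, z forward; pixel columns grow to the right and rows downward; lengths in m; the calibration is good to about 2 mm. A picture is of the moment at which its call begins: read the wrist's pose just before it. camera_info takes no time and is no camera call; for the wrist camera it gives the pose at the moment of the call.
- order.finish_job(): hands the job in, once; it reports no verdict.
The state is a dict: "time": time; "q": joint angles; "joint_vel": joint speeds; "joint_torque": joint torques, N m; "tool_pos": TCP position; "tcp_rot": TCP orientation; "wrist_force": force on the tool from outside, world axes, zero at the start; "torque": the same for the moment, N m; "width": opening from 0.0 (shut) to 1.0 (fully open).
Only numpy, scipy, OpenCV 4.12 (cv2) and the standard library are available. Lean on these libraries where they do the work, as an engineer would, in place of code of your own. Each camera call takes 0.05 s, during which the arm holds its last target. There are 200 camera calls.

## Task

Set out the mugs for tea: stand each of the three plain mugs (pink, teal and lilac) upright on the coaster of its own colour, with the cup's whole foot on the coaster. Leave the spotted mug where it stands and the cork coaster empty, and knock nothing over.

Things in the scene. Friction and masses are not known exactly. Their poses are not given: they have to be found in the camera images.
- mug_pink: Plain dusty pink stoneware mug, loose, upright, 88 mm high, 0.25-0.39 kg. Origin: underside, midway between handle edge and far wall; z up. Its round cup (80 mm outer diameter) has its axis 15.5 mm to +y of the origin; the handle reaches 56 mm to -y. Open mouth; pinch the wall (4 mm at the rim, thicker below) at the rim from above, away from the handle. Inner floor at 8 mm.
- mug_teal: Plain teal (blue-green) stoneware mug, loose, upright, 88 mm high, 0.25-0.39 kg. Origin: underside, midway between handle edge and far wall; z up. Its round cup (80 mm outer diameter) has its axis 15.5 mm to +y of the origin; the handle reaches 56 mm to -y. Open mouth; pinch the wall (4 mm at the rim, thicker below) at the rim from above, away from the handle. Inner floor at 8 mm.
- mug_lilac: Plain lilac (pale violet) stoneware mug, loose, upright, 88 mm high, 0.25-0.39 kg. Origin: underside, midway between handle edge and far wall; z up. Its round cup (80 mm outer diameter) has its axis 15.5 mm to +y of the origin; the handle reaches 56 mm to -y. Open mouth; pinch the wall (4 mm at the rim, thicker below) at the rim from above, away from the handle. Inner floor at 8 mm.
- coaster_pink: Round flat dusty pink coaster with a darker edge, 106 mm in diameter and 6 mm thick, fast to the worktop. Origin: centre of its underside, on the worktop (z = 0); its top is 6 mm above.
- coaster_teal: Round flat teal (blue-green) coaster with a darker edge, 106 mm in diameter and 6 mm thick, fast to the worktop. Origin: centre of its underside, on the worktop (z = 0); its top is 6 mm above.
- coaster_lilac: Round flat lilac (pale violet) coaster with a darker edge, 106 mm in diameter and 6 mm thick, fast to the worktop. Origin: centre of its underside, on the worktop (z = 0); its top is 6 mm above.
- spotted_mug: White mug with yellow spots and a handle, brown inside, 87 x 121 x 97 mm high, loose, standing among the plain mugs: not part of the job. Origin at the underside, midway between the handle's outer edge and the far wall; z is up, the handle points to its -y.
- cork_coaster: Plain brown cork coaster, 88 mm in diameter, 8 mm thick, fast to the worktop among the coloured ones: not part of the job, stays empty. Origin: centre of its underside.

How it is judged:
At the end, for the whole second after the job is handed in: Each plain mug stands released, upright (within 0.08 rad) and at rest on the coaster of its own colour (underside 3 to 10 mm up), the cup's axis within 14 mm of the coaster's centre along the mug's own x and y; the spotted mug stands upright within 20 mm of its start (x of coaster_pink in the frame of mug_pink between -0.0145 and 0.0135 m and y of coaster_pink in the frame of mug_pink between 0.0015 and 0.0295 m and z of coaster_pink in the frame of mug_pink between -0.01 and -0.003 m and angle between each of mug_pink, mug_teal, mug_lilac, spotted_mug's own z axis and vertical below 0.08 rad and linear speed of each of mug_pink, mug_teal, mug_lilac below 0.02 m/s and angular speed of each of mug_pink, mug_teal, mug_lilac below 0.2 rad/s and x of coaster_teal in the frame of mug_teal between -0.0145 and 0.0135 m and y of coaster_teal in the frame of mug_teal between 0.0015 and 0.0295 m and z of coaster_teal in the frame of mug_teal between -0.01 and -0.003 m and x of coaster_lilac in the frame of mug_lilac between -0.0145 and 0.0135 m and y of coaster_lilac in the frame of mug_lilac between 0.0015 and 0.0295 m and z of coaster_lilac in the frame of mug_lilac between -0.01 and -0.003 m and distance of spotted_mug from where it was at the start of the episode below 0.02 m); the robot touches nothing.
It fails at once if the spotted mug is knocked over or shoved away (moved more than 20 mm) (distance of spotted_mug from where it was at the start of the episode above 0.02 m or angle between spotted_mug's own z axis and vertical above 0.3 rad).
It fails at once if a plain mug is tipped over (more than 40 degrees) (angle between any of mug_pink, mug_teal, mug_lilac's own z axis and vertical above 0.7 rad).
It also fails if it takes over 90 s, if anything falls off the work surface, if the arm or the gripper's body presses on something with over 40 N, if the wrist force passes 120 N, or if a joint passes its speed limit or range.

## Working session

There is one attempt and no reset: what is moved stays moved. The work goes in short steps, Python scripts to look and compute and a tool call to move; the robot and the scene stay as the last step left them, time stands still between calls to the robot, and variables do not carry over. Pictures are saved under pics/ and viewed, about 12 in all and at most 16, crops included, and the job is handed in when it is done.

Besides the shell and the picture viewer there is one more tool, called as name(argument=value, ...) on one line, values as JSON. move_arm: Moves the arm, as the interface text tells. Its arguments: {"type":"object","properties":{"deltas":{"type":"array","items":{"type":"array"}},"grip_force":{"type":"number"}},"required":["deltas"]}

```bash
ls; mkdir -p pics; python3 - <<'E'
from workcell import status, read_camera, camera_info
import cv2, numpy as np
print(status.read_state())
for n in ("top","side"):
    im,d=read_camera(n); cv2.imwrite(f"pics/{n}0.png",im[:,:,::-1]); np.savez(f"pics/{n}0.npz",im=im,d=d,**camera_info(n))
    i=camera_info(n); print(n,np.round(i["K"],1).tolist(),i["D"],np.round(-i["R"].T@i["t"],3))
E
```

```text
pics
{'time': 0.0, 'q': array([ 1.08210152e+00,  2.64786851e-01,  1.60538160e+00,  8.86068422e-06,
        1.27370015e+00, -3.68954926e-02]), 'joint_vel': array([-0.00180672,  0.00059076, -0.00086712,  0.00105323,  0.00045055,
       -0.00135143]), 'joint_torque': array([-8.99226943e-04, -5.15115952e+01, -3.67314506e+01, -1.19060187e-04,
        1.29339175e-02, -2.54442875e-05]), 'tool_pos': array([0.29434562, 0.60662448, 0.22993522]), 'tcp_rot': array([-0.70353344, -3.06118723,  0.00344818]), 'wrist_force': array([-0.03872858,  0.81151242,  0.97758835]), 'torque': array([ 0.00266257, -0.00099642, -0.00448168]), 'width': 1.0012751777835074}
top [[390.9, 0.0, 313.7], [0.0, 390.9, 197.9], [0.0, 0.0, 1.0]] [-0.09501521  0.          0.          0.          0.        ] [ 0.319 -0.01   0.974]
side [[450.7, 0.0, 322.0], [0.0, 450.7, 201.3], [0.0, 0.0, 1.0]] [0.01168539 0.         0.         0.         0.        ] [ 0.513 -0.876  0.452]
```

View pics/top0.png

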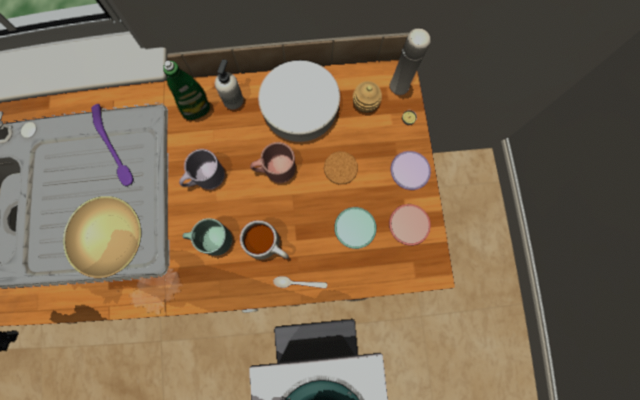

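View pics/side0.png

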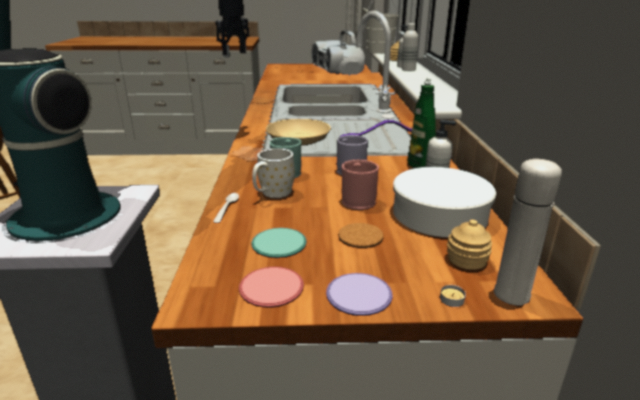

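The top view shows the lilac mug at (203,168), pink at (278,162), teal at (210,237) and spotted at (260,240). The coasters are cork at (340,168), lilac at (411,170), teal at (356,228) and pink at (410,224). Next I'll measure them with depth.

```bash
cat > h.py <<'E'
import numpy as np, cv2
from scipy.optimize import least_squares
def cloud(d,i):
    h,w=d.shape; v,u=np.mgrid[:h,:w]
    n=cv2.undistortPoints(np.stack([u,v],-1).reshape(-1,1,2).astype(float),i["K"],i["D"]).reshape(h,w,2)
    P=np.dstack([n[...,0]*d,n[...,1]*d,d]); return (P-i["t"])@i["R"]
def circ(p,r=None):
    f=lambda c:np.hypot(p[:,0]-c[0],p[:,1]-c[1])-(c[2] if r is None else r)
    x0=[*((p.min(0)+p.max(0))/2)[:2]]+([.04] if r is None else [])
    s=least_squares(f,x0,loss="soft_l1",f_scale=.002); return s.x,np.sqrt(np.mean(s.fun**2))
E
python3 - <<'E'
from h import *
i=np.load("pics/top0.npz"); X=cloud(i["d"],i)
im=i["im"]
for n,(u,v) in dict(lilac=(203,168),pink=(278,162),teal=(210,237),spot=(260,240)).items():
    p=X[v-38:v+38,u-38:u+38].reshape(-1,3)
    z=p[:,2]; top=.097 if n=="spot" else .088
    c0=X[v,u,:2]
    near=np.hypot(*(p[:,:2]-np.median(p[(z>top-.006)&(z<top+.006)],0)[:2]).T)<.065
    r=p[near&(z>top-.005)&(z<top+.006)]
    c,e=circ(r); 
    dd=p[:,:2]-c[:2]; rr=np.hypot(*dd.T)
    hd=p[(rr>.047)&(rr<.075)&(z>.025)&(z<.085)]
    m=hd.mean(0)[:2]-c[:2]
    print(n,"cup",np.round(c,4),"rms",round(e,4),len(r),"zmed",round(np.median(r[:,2]),4),"handle dir deg",round(np.degrees(np.arctan2(m[1],m[0])),1),len(hd),round(np.hypot(*(hd[:,:2]-c[:2]).T).max(),3))
hsv=cv2.cvtColor(im,cv2.COLOR_RGB2HSV)
for n,(u,v) in dict(cork=(340,168),lilac=(411,170),teal=(356,228),pink=(410,224)).items():
    w=im[v-28:v+28,u-28:u+28].astype(int); P=X[v-28:v+28,u-28:u+28]
    m=(np.abs(w-np.median(im[v-4:v+5,u-4:u+5].reshape(-1,3),0)).sum(-1)<90).astype(np.uint8)
    _,l,s,c=cv2.connectedComponentsWithStats(m); k=1+s[1:,4].argmax()
    ct=max(cv2.findContours((l==k).astype(np.uint8),0,1)[0],key=len)[:,0]
    q=P[ct[:,1],ct[:,0]]; q=q[q[:,2]<.03]
    c,e=circ(q); print(n,np.round(c,4),round(e,4),"z",round(np.median(P[l==k][:,2]),4))
# other tall items
for n,(u,v) in dict(pot=(300,98),bottle=(190,100),soap=(230,95),spoon=(300,284)).items():
    p=X[v-45:v+45,u-42:u+42].reshape(-1,3); p=p[p[:,2]>.03]
    print(n,np.round(p.min(0),3) if len(p) else 0,np.round(p.max(0),3) if len(p) else 0)
E
```

```text
lilac cup [0.6315 0.23   0.0387] rms 0.0013 180 zmed 0.0871 handle dir deg 119.4 67 0.069
pink cup [0.6312 0.0466 0.0379] rms 0.0013 175 zmed 0.087 handle dir deg 94.3 63 0.071
teal cup [0.4609 0.219  0.0391] rms 0.0012 204 zmed 0.0871 handle dir deg 83.1 40 0.068
spot cup [0.4429 0.1032 0.0391] rms 0.0051 208 zmed 0.0964 handle dir deg -127.8 20 0.075
cork [ 0.6212 -0.1093  0.0823] 0.0093 z 0.0015
lilac [ 0.5951 -0.292   0.0464] 0.0008 z 0.0064
teal [ 0.4591 -0.1293  0.0465] 0.0008 z 0.0065
pink [ 0.4535 -0.2681  0.0478] 0.001 z 0.0065
pot [ 0.319 -0.145  0.03 ] [0.928 0.082 0.974]
bottle [ 0.319 -0.01   0.03 ] [0.927 0.345 0.974]
soap [ 0.319 -0.01   0.03 ] [0.932 0.275 0.974]
spoon [ 0.319 -0.01   0.031] [0.445 0.11  0.974]
```

Depth agrees with the known sizes: mug rims at 0.087 m, coaster tops at 0.0065 m, fitted rim radius about 38 mm. All handles point roughly +y. I'll pinch every mug on its near (-x) wall with the jaws along world x, starting with teal.

move_arm(deltas=[[[0, 0, -0.1], [0.05, -0.2, 0], -0.5], [[0, 0, -0.2], [0.12, -0.4, 0], 0], [[0, 0, -0.3], [0.2, -0.6, 0], 0], [[0, 0, -0.4], [0.26, -0.8, 0], 0], [[0, 0, -0.5], [0.32, -0.95, 0], 0], [[0, 0, -0.6], [0.32, -0.97, 0], 0], [[0, 0, -0.7125], [0.32, -0.97, 0], 0], [[0, 0, -0.7125], [0.32, -0.97, 0], 0]], grip_force=60)

```text
time: 1.1
tool_pos: [0.3265, 0.5099, 0.2307]
tcp_rot: [2.22, 2.223, -0.001]
wrist_force: [-0.5, 0.2, 0.4]
width: 0.5
```

move_arm(deltas=[[[0, 0, 0], [0.1, -0.3, 0], 0], [[0, 0, 0], [0.2, -0.65, 0], 0], [[0, 0, 0], [0.32, -0.97, 0], 0]])

```text
time: 1.48
tool_pos: [0.3586, 0.4122, 0.2309]
tcp_rot: [2.216, 2.226, -0.001]
wrist_force: [-0.4, -0.2, -0.0]
width: 0.497
```

move_arm(deltas=[[[0, 0, 0], [0.1, -0.35, 0], 0], [[0, 0, 0], [0.2, -0.7, 0], 0], [[0, 0, 0], [0.32, -0.97, 0], 0]])

```text
time: 1.85
tool_pos: [0.3906, 0.3149, 0.231]
tcp_rot: [2.217, 2.225, -0.001]
wrist_force: [0.3, 0.5, -0.0]
width: 0.503
```

move_arm(deltas=[[[0, 0, 0], [0.1, -0.35, 0], 0], [[0, 0, 0], [0.2, -0.7, 0], 0], [[0, 0, 0], [0.32, -0.97, 0], 0], [[0, 0, 0], [0.32, -0.97, 0], 0]])

```text
time: 2.35
tool_pos: [0.4231, 0.2179, 0.2311]
tcp_rot: [2.221, 2.221, -0.0]
wrist_force: [0.0, 0.7, -0.4]
width: 0.499
```

```bash
cat > look.py <<'E'
import sys; from h import *
from workcell import status, read_camera, camera_info
def look(cam,name,show=True):
    s=status.read_state(); i=camera_info(cam); im,d=read_camera(cam)
    if show: cv2.imwrite(f"pics/{name}.png",im[:,:,::-1])
    return im,d,i,cloud(d,i),s
def rim(X,c0,top=.088,r=.06):
    p=X.reshape(-1,3); p=p[(np.hypot(p[:,0]-c0[0],p[:,1]-c0[1])<r)&(abs(p[:,2]-top)<.005)]
    return (*circ(p),len(p),np.median(p[:,2])) if len(p)>20 else None
E
python3 - <<'E'
from look import *
im,d,i,X,s=look("wrist","w1"); print(s["time"],s["tool_pos"],s["tcp_rot"],s["width"])
print("teal",rim(X,(.461,.219)))
E
```

```text
2.35 [0.42305682 0.21794013 0.23113557] [ 2.22138688e+00  2.22131508e+00 -4.30211257e-04] 0.49864483656643915
teal (array([0.45983989, 0.21991517, 0.03828733]), np.float64(0.0010072958745281258), 974, np.float64(0.08649338408451343))
```

The close wrist measurement agrees with the top one to 1.5 mm, so I'll descend and grasp.

move_arm(deltas=[[[0, 0, 0], [-0.01, 0.015, -0.3], 0], [[0, 0, 0], [-0.01, 0.015, -0.6], 0], [[0, 0, 0], [-0.01, 0.015, -0.93], 0], [[0, 0, 0], [-0.01, 0.015, -0.93], 0]])

```text
time: 2.9
tool_pos: [0.4188, 0.2206, 0.1354]
tcp_rot: [-2.217, -2.222, 0.01]
wrist_force: [-0.5, 0.3, -0.2]
width: 0.494
```

move_arm(deltas=[[[0, 0, 0], [0, 0, -0.2], 0], [[0, 0, 0], [0, 0, -0.4], 0], [[0, 0, 0], [0, 0, -0.6], 0], [[0, 0, 0], [0, 0, -0.8], 0], [[0, 0, 0], [0, 0, -0.8], 0]])

```text
time: 3.52
tool_pos: [0.4212, 0.2212, 0.0583]
tcp_rot: [-2.22, -2.222, 0.002]
wrist_force: [-1.2, -0.6, -0.5]
width: 0.499
```

move_arm(deltas=[[[0, 0, 0], [0, 0, 0], 0.3], [[0, 0, 0], [0, 0, 0], 0.6], [[0, 0, 0], [0, 0, 0], 0.8], [[0, 0, 0], [0, 0, 0], 1], [[0, 0, 0], [0, 0, 0], 1], [[0, 0, 0], [0, 0, 0], 1], [[0, 0, 0], [0, 0, 0], 1]], grip_force=60)

```text
time: 4.4
tool_pos: [0.4236, 0.2211, 0.0598]
tcp_rot: [2.22, 2.22, 0.005]
wrist_force: [1.2, -2.9, 6.5]
width: 0.052
```

move_arm(deltas=[[[0, 0, 0], [0, 0, 0.1], 1], [[0, 0, 0], [0, 0, 0.3], 1], [[0, 0, 0], [0, 0, 0.6], 1], [[0, 0, 0], [0, 0, 0.9], 1], [[0, 0, 0], [0, 0, 1], 1], [[0, 0, 0], [0, 0, 1], 1]])

```text
time: 5.15
tool_pos: [0.4213, 0.2207, 0.1581]
tcp_rot: [-2.221, -2.221, 0.0]
wrist_force: [-0.4, 0.3, -3.6]
width: 0.051
```

move_arm(deltas=[[[0, 0, 0], [0, 0, 0.15], 1], [[0, 0, 0], [0, 0, 0.3], 1], [[0, 0, 0], [0, 0, 0.4], 1], [[0, 0, 0], [0, 0, 0.4], 1]])

```text
time: 5.65
tool_pos: [0.4226, 0.2212, 0.1997]
tcp_rot: [2.221, 2.221, 0.004]
wrist_force: [-0.4, -0.1, -4.6]
width: 0.05
```

```bash
python3 - <<'E'
from look import *
im,d,i,X,s=look("side","s2"); print(s["time"],s["tool_pos"],s["tcp_rot"],s["width"],s["wrist_force"])
Y=look("wrist","w2")[3]
h=s["tool_pos"][2]-.0598; print(rim(Y,(s["tool_pos"][0]+.038,.2195),.087+h))
p=Y.reshape(-1,3);t=s["tool_pos"]
p=p[(abs(p[:,0]-t[0]-.038)<.05)&(abs(p[:,1]-.22)<.05)&(abs(p[:,2]-.087-h)<.02)]
print(len(p),np.percentile(p[:,2],[5,50,95]),p.min(0),p.max(0))
E
```

```text
5.65 [0.42263127 0.22119459 0.1997326 ] [2.22099548 2.22056094 0.00395276] 0.04988744851640468 [-0.38371589 -0.10283862 -4.58201493]
(array([0.45843943, 0.22139663, 0.03823289]), np.float64(0.0034465705075399262), 3739, np.float64(0.22459600822650522))
10486 [0.20936512 0.22310786 0.245019  ] [0.41063617 0.18550899 0.20693613] [0.49891625 0.26998749 0.24692834]
```

View pics/s2.png

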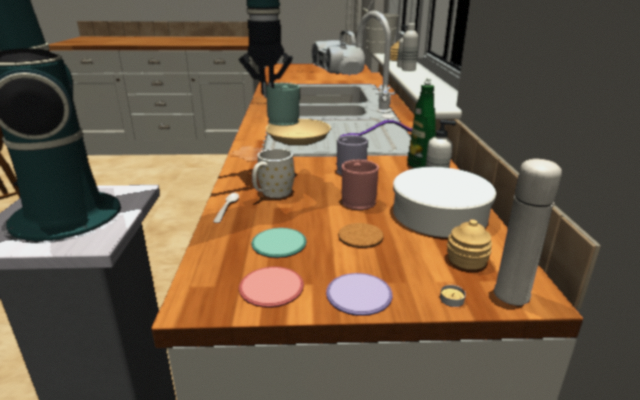

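View pics/w2.png

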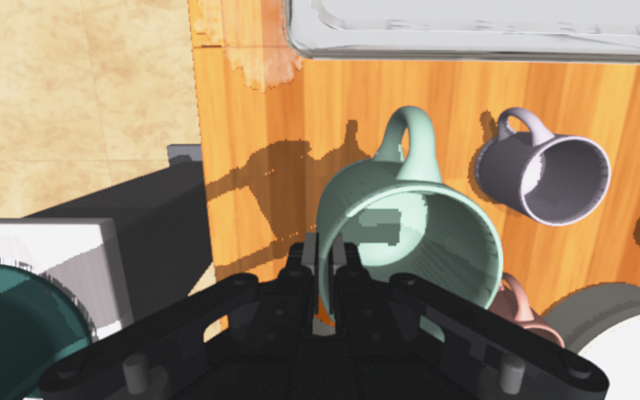

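The teal mug is held and clear of everything in the side view (285,100), and the wrist view shows its wall between the pads. Carrying it to the teal coaster.

move_arm(deltas=[[[0, 0, 0], [0, -0.1, 0], 1], [[0, 0, 0], [0, -0.3, 0], 1], [[0, 0, 0], [-0.01, -0.57, 0], 1], [[0, 0, 0], [-0.015, -0.875, 0], 1]])

```text
time: 6.25
tool_pos: [0.4196, 0.132, 0.1976]
tcp_rot: [-2.221, -2.222, 0.002]
wrist_force: [-0.0, 0.1, -2.9]
width: 0.047
```

move_arm(deltas=[[[0, 0, 0], [0, -0.29, 0], 1], [[0, 0, 0], [0, -0.58, 0], 1], [[0, 0, 0], [0, -0.875, 0], 1]])

```text
time: 6.62
tool_pos: [0.4194, 0.0442, 0.1977]
tcp_rot: [-2.221, -2.221, 0.002]
wrist_force: [0.5, -0.1, -4.4]
width: 0.053
```

move_arm(deltas=[[[0, 0, 0], [0, -0.29, 0], 1], [[0, 0, 0], [0, -0.58, 0], 1], [[0, 0, 0], [0, -0.875, 0], 1]])

```text
time: 7.0
tool_pos: [0.4193, -0.0431, 0.1977]
tcp_rot: [-2.221, -2.221, 0.001]
wrist_force: [-0.0, 0.2, -3.7]
width: 0.055
```

move_arm(deltas=[[[0, 0, 0], [0, -0.29, 0], 1], [[0, 0, 0], [0, -0.58, 0], 1], [[0, 0, 0], [0, -0.78, 0], 1], [[0, 0, 0], [0, -0.87, 0], 1], [[0, 0, 0], [0, -0.87, 0], 1], [[0, 0, 0], [0, -0.87, 0], 1]])

```text
time: 7.75
tool_pos: [0.42, -0.1282, 0.1981]
tcp_rot: [-2.221, -2.221, -0.0]
wrist_force: [0.0, -0.6, -3.5]
width: 0.053
```

```bash
cat >> look.py <<'E'
def rimplane(X,t):
    "tilt of held mug's rim: highest points in cells of angle about the axis guess"
    c=np.array([t[0]+.038,t[1]]); p=X.reshape(-1,3); r=np.hypot(*(p[:,:2]-c).T)
    p=p[(r>.033)&(r<.043)&(p[:,2]>t[2]+.012)&(p[:,2]<t[2]+.045)]
    a=((np.degrees(np.arctan2(*(p[:,:2]-c).T[::-1]))%360)//10).astype(int); q=[]
    for k in range(36):
        s=p[a==k]
        if len(s)>3 and not 15<=k<=20: q.append(s[np.argsort(s[:,2])[-max(3,len(s)//20)]])
    q=np.array(q); A=np.c_[q[:,:2]-c,np.ones(len(q))]
    f=least_squares(lambda m:A@m-q[:,2],[0,0,q[:,2].mean()],loss="soft_l1",f_scale=.002)
    return f.x,len(q),np.sqrt(np.mean(f.fun**2))
E
python3 - <<'E'
from look import *
im,d,i,X,s=look("wrist","w3"); t=s["tool_pos"]; print(s["time"],t,s["tcp_rot"],s["width"])
print("slopes,z",rimplane(X,t)); f=rimplane(X,t)[0]
print(rim(X,(t[0]+.038,t[1]),f[2]))
im,d,i,X,s=look("top","t3")
print("top",rimplane(X,t),rim(X,(t[0]+.038,t[1]),f[2]))
E
```

```text
7.75 [ 0.41995314 -0.12815819  0.19806498] [-2.22078078e+00 -2.22113040e+00 -1.08368873e-04] 0.05252675226697883
slopes,z (array([-0.02823228,  0.02742284,  0.22391897]), 22, np.float64(0.001980493644964165))
(array([ 0.45619476, -0.12745372,  0.03810936]), np.float64(0.0035930465847088346), 4393, np.float64(0.22326919530979283))
top (array([0.12620489, 0.40510686, 0.20784837]), 6, np.float64(0.00042304463657283933)) (array([ 0.456673  , -0.12476579,  0.03700297]), np.float64(0.0014292819304565342), 33, np.float64(0.22370598288943327))
```

move_arm(deltas=[[[0, 0, 0], [0.01, -0.01, -0.2], 1], [[0, 0, 0], [0.015, -0.01, -0.5], 1], [[0, 0, 0], [0.015, -0.01, -0.8], 1], [[0, 0, 0], [0.015, -0.01, -1], 1], [[0, 0, 0], [0.015, -0.01, -1], 1]])

```text
time: 8.48
tool_pos: [0.42, -0.1285, 0.0966]
tcp_rot: [-2.218, -2.219, 0.003]
wrist_force: [-0.9, -0.3, -3.0]
width: 0.048
```

move_arm(deltas=[[[0, 0, 0], [0, 0, -0.1], 1], [[0, 0, 0], [0, 0, -0.2], 1], [[0, 0, 0], [0, 0, -0.27], 1], [[0, 0, 0], [0, 0, -0.31], 1], [[0, 0, 0], [0, 0, -0.32], 1], [[0, 0, 0], [0, 0, -0.32], 1]])

```text
time: 9.22
tool_pos: [0.4215, -0.13, 0.0671]
tcp_rot: [-2.221, -2.221, 0.001]
wrist_force: [-4.6, 0.3, 4.9]
width: 0.049
```

move_arm(deltas=[[[0, 0, 0], [0, 0, 0], 0.6], [[0, 0, 0], [0, 0, 0], 0.3], [[0, 0, 0], [0, 0, 0], 0], [[0, 0, 0], [0, 0, 0], 0], [[0, 0, 0], [0, 0, 0.2], 0], [[0, 0, 0], [0, 0, 0.5], 0], [[0, 0, 0], [0, 0, 0.8], 0], [[0, 0, 0], [0, 0, 1], 0]])

```text
time: 10.22
tool_pos: [0.4224, -0.1299, 0.1679]
tcp_rot: [2.22, 2.22, 0.001]
wrist_force: [0.3, -0.4, -0.2]
width: 0.503
```

move_arm(deltas=[[[0, 0, 0], [0.3, 0.3, 0], 0], [[0, 0, 0], [0.6, 0.6, 0], 0], [[0, 0, 0], [0.86, 0.88, 0], 0]])

```text
time: 10.6
tool_pos: [0.5088, -0.0408, 0.1665]
tcp_rot: [2.221, 2.221, 0.001]
wrist_force: [0.8, -0.4, -0.2]
width: 0.497
```

move_arm(deltas=[[[0, 0, 0], [0.3, 0.3, 0], 0], [[0, 0, 0], [0.6, 0.6, 0], 0], [[0, 0, 0], [0.86, 0.88, 0], 0], [[0, 0, 0], [0.86, 0.88, 0], 0], [[0, 0, 0], [0.86, 0.88, 0], 0]])

```text
time: 11.22
tool_pos: [0.593, 0.0461, 0.1657]
tcp_rot: [-2.221, -2.221, 0.002]
wrist_force: [0.1, -0.0, 0.3]
width: 0.501
```

```bash
python3 - <<'E'
from look import *
im,d,i,X,s=look("wrist","w4"); print(s["time"],s["tool_pos"],s["tcp_rot"],s["width"])
print("pink",rim(X,(.631,.0466)))
im,d,i,X,s=look("top","t4")
print("teal",rim(X,(.459,-.129),.093),"spot",rim(X,(.443,.103),.0965),"pink",rim(X,(.631,.0466)))
E
```

```text
11.225 [0.59302967 0.04606074 0.16574316] [-2.22056107e+00 -2.22132854e+00  2.09948314e-03] 0.5007949160076318
pink (array([0.63081692, 0.04658847, 0.03831249]), np.float64(0.0009993276202239112), 1452, np.float64(0.0864229976281499))
teal (array([ 0.45767505, -0.12939748,  0.03851284]), np.float64(0.0012091220525651779), 203, np.float64(0.09355113325640915)) spot None pink None
```

View pics/t4.png

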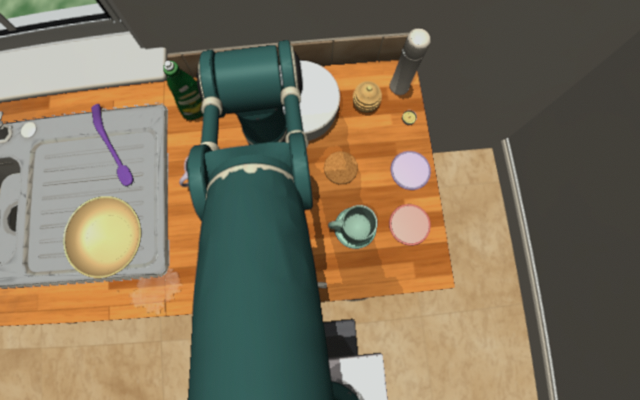

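Teal stands 1.5 mm from its coaster's centre, with the rim at 0.0935 m (top view, about (356,227)). Pink is measured again and the arm is lined up over it, so I'll grasp.

move_arm(deltas=[[[0, 0, 0], [0, 0.005, -0.3], 0], [[0, 0, 0], [0, 0.005, -0.6], 0], [[0, 0, 0], [0, 0.005, -0.85], 0], [[0, 0, 0], [0, 0.005, -1], 0], [[0, 0, 0], [0, 0.005, -1], 0]])

```text
time: 11.95
tool_pos: [0.5924, 0.0462, 0.0652]
tcp_rot: [-2.221, -2.219, 0.003]
wrist_force: [-0.3, 0.4, 0.4]
width: 0.501
```

move_arm(deltas=[[[0, 0, 0], [0, 0, -0.07], 0], [[0, 0, 0], [0, 0, -0.07], 0], [[0, 0, 0], [0, 0, -0.07], 0.3], [[0, 0, 0], [0, 0, -0.07], 0.6], [[0, 0, 0], [0, 0, -0.07], 0.8], [[0, 0, 0], [0, 0, -0.07], 1], [[0, 0, 0], [0, 0, -0.07], 1], [[0, 0, 0], [0, 0, -0.07], 1], [[0, 0, 0], [0, 0, -0.07], 1]])

```text
time: 13.08
tool_pos: [0.5944, 0.0469, 0.0599]
tcp_rot: [2.221, 2.221, 0.002]
wrist_force: [0.3, 0.4, 5.0]
width: 0.058
```

move_arm(deltas=[[[0, 0, 0], [0, 0, 0.1], 1], [[0, 0, 0], [0, 0, 0.3], 1], [[0, 0, 0], [0, 0, 0.6], 1], [[0, 0, 0], [0, 0, 0.9], 1], [[0, 0, 0], [0, 0, 1], 1], [[0, 0, 0], [0, 0, 1], 1]])

```text
time: 13.82
tool_pos: [0.5938, 0.0467, 0.16]
tcp_rot: [2.221, 2.221, 0.001]
wrist_force: [-0.9, 0.1, -3.8]
width: 0.054
```

move_arm(deltas=[[[0, 0, 0], [0, 0, 0.15], 1], [[0, 0, 0], [0, 0, 0.3], 1], [[0, 0, 0], [0, 0, 0.4], 1], [[0, 0, 0], [0, 0, 0.4], 1]])

```text
time: 14.32
tool_pos: [0.5947, 0.0468, 0.2009]
tcp_rot: [2.22, 2.22, 0.003]
wrist_force: [1.0, 0.0, -3.4]
width: 0.055
```

```bash
python3 - <<'E'
from look import *
im,d,i,X,s=look("wrist","w5"); t=s["tool_pos"]; print(s["time"],t,s["tcp_rot"],s["width"],s["wrist_force"])
f=rimplane(X,t); print("slopes,z",f); print(rim(X,(t[0]+.038,t[1]),f[0][2]))
E
```

```text
14.325 [0.59474659 0.04681315 0.20090257] [2.22026478 2.21988996 0.00320998] 0.05516558661460572 [ 9.54419447e-01  8.05979666e-04 -3.41524757e+00]
slopes,z (array([-0.02706191,  0.02888852,  0.22661479]), 22, np.float64(0.001920183996692655))
(array([0.63100369, 0.04723227, 0.03810333]), np.float64(0.0035555266555189952), 4493, np.float64(0.22603913004117981))
```

move_arm(deltas=[[[0, 0, 0], [-0.05, -0.1, 0], 1], [[0, 0, 0], [-0.15, -0.27, 0], 1], [[0, 0, 0], [-0.3, -0.53, 0], 1], [[0, 0, 0], [-0.44, -0.79, 0], 1]])

```text
time: 14.88
tool_pos: [0.548, -0.0339, 0.1987]
tcp_rot: [-2.221, -2.221, 0.002]
wrist_force: [0.2, 0.1, -2.9]
width: 0.052
```

move_arm(deltas=[[[0, 0, 0], [-0.15, -0.27, 0], 1], [[0, 0, 0], [-0.3, -0.53, 0], 1], [[0, 0, 0], [-0.44, -0.79, 0], 1]])

```text
time: 15.25
tool_pos: [0.5038, -0.113, 0.1988]
tcp_rot: [-2.222, -2.22, 0.002]
wrist_force: [0.7, -0.6, -4.1]
width: 0.054
```

move_arm(deltas=[[[0, 0, 0], [-0.15, -0.27, 0], 1], [[0, 0, 0], [-0.3, -0.53, 0], 1], [[0, 0, 0], [-0.44, -0.79, 0], 1]])

```text
time: 15.62
tool_pos: [0.4596, -0.1917, 0.1989]
tcp_rot: [-2.222, -2.22, 0.001]
wrist_force: [0.1, -0.1, -3.5]
width: 0.053
```

move_arm(deltas=[[[0, 0, 0], [-0.15, -0.27, 0], 1], [[0, 0, 0], [-0.3, -0.53, 0], 1], [[0, 0, 0], [-0.4, -0.73, 0], 1], [[0, 0, 0], [-0.44, -0.79, 0], 1], [[0, 0, 0], [-0.44, -0.79, 0], 1], [[0, 0, 0], [-0.44, -0.79, 0], 1]])

```text
time: 16.38
tool_pos: [0.4177, -0.2687, 0.1992]
tcp_rot: [-2.221, -2.221, -0.001]
wrist_force: [-0.1, -0.1, -3.7]
width: 0.057
```

```bash
python3 - <<'E'
from look import *
im,d,i,X,s=look("wrist","w6"); t=s["tool_pos"]; print(s["time"],t,s["tcp_rot"],s["width"],s["wrist_force"])
f=rimplane(X,t); print("slopes,z",f); print(rim(X,(t[0]+.038,t[1]),f[0][2]))
E
```

```text
16.375 [ 0.41771673 -0.26866556  0.19917743] [-2.22108050e+00 -2.22136571e+00 -5.08406973e-04] 0.05694708023633721 [-0.14123223 -0.0550603  -3.67422073]
slopes,z (array([-0.02770873,  0.03201546,  0.22473707]), 22, np.float64(0.0018631546839844707))
(array([ 0.45405456, -0.26824842,  0.03811865]), np.float64(0.003608568307354028), 4489, np.float64(0.2241603752242616))
```

move_arm(deltas=[[[0, 0, 0], [0, 0, -0.2], 1], [[0, 0, 0], [0, 0, -0.5], 1], [[0, 0, 0], [0, 0, -0.8], 1], [[0, 0, 0], [0, 0, -1], 1], [[0, 0, 0], [0, 0, -1], 1]])

```text
time: 17.05
tool_pos: [0.4165, -0.2675, 0.0974]
tcp_rot: [-2.217, -2.219, 0.001]
wrist_force: [0.2, -0.2, -2.6]
width: 0.054
```

move_arm(deltas=[[[0, 0, 0], [0, 0, -0.1], 1], [[0, 0, 0], [0, 0, -0.2], 1], [[0, 0, 0], [0, 0, -0.27], 1], [[0, 0, 0], [0, 0, -0.31], 1], [[0, 0, 0], [0, 0, -0.33], 1], [[0, 0, 0], [0, 0, -0.33], 1]])

```text
time: 17.8
tool_pos: [0.4173, -0.2695, 0.0673]
tcp_rot: [-2.221, -2.221, 0.001]
wrist_force: [-4.8, 0.9, 4.3]
width: 0.053
```

move_arm(deltas=[[[0, 0, 0], [0, 0, 0], 0.6], [[0, 0, 0], [0, 0, 0], 0.3], [[0, 0, 0], [0, 0, 0], 0], [[0, 0, 0], [0, 0, 0], 0], [[0, 0, 0], [0, 0, 0.2], 0], [[0, 0, 0], [0, 0, 0.5], 0], [[0, 0, 0], [0, 0, 0.8], 0], [[0, 0, 0], [0, 0, 1], 0]])

```text
time: 18.8
tool_pos: [0.4183, -0.2696, 0.1679]
tcp_rot: [2.22, 2.22, 0.001]
wrist_force: [0.5, -0.2, -0.6]
width: 0.5
```

move_arm(deltas=[[[0, 0, 0], [0.1, 0.33, 0], 0], [[0, 0, 0], [0.23, 0.66, 0], 0], [[0, 0, 0], [0.35, 1, 0], 0]])

```text
time: 19.18
tool_pos: [0.4531, -0.1684, 0.1664]
tcp_rot: [2.222, 2.22, 0.0]
wrist_force: [0.3, -0.0, -0.2]
width: 0.498
```

move_arm(deltas=[[[0, 0, 0], [0.1, 0.33, 0], 0], [[0, 0, 0], [0.23, 0.66, 0], 0], [[0, 0, 0], [0.35, 1, 0], 0]])

```text
time: 19.55
tool_pos: [0.4881, -0.0681, 0.1663]
tcp_rot: [2.222, 2.221, 0.0]
wrist_force: [-0.1, -0.2, -0.5]
width: 0.498
```

move_arm(deltas=[[[0, 0, 0], [0.1, 0.33, 0], 0], [[0, 0, 0], [0.23, 0.66, 0], 0], [[0, 0, 0], [0.35, 1, 0], 0]])

```text
time: 19.92
tool_pos: [0.5231, 0.0319, 0.1663]
tcp_rot: [2.221, 2.221, 0.0]
wrist_force: [-0.2, -1.1, 0.9]
width: 0.493
```

move_arm(deltas=[[[0, 0, 0], [0.1, 0.33, 0], 0], [[0, 0, 0], [0.23, 0.66, 0], 0], [[0, 0, 0], [0.35, 1, 0], 0]])

```text
time: 20.3
tool_pos: [0.558, 0.1319, 0.1662]
tcp_rot: [2.222, 2.221, -0.0]
wrist_force: [0.5, 0.3, -0.2]
width: 0.499
```

move_arm(deltas=[[[0, 0, 0], [0.1, 0.33, 0], 0], [[0, 0, 0], [0.23, 0.66, 0], 0], [[0, 0, 0], [0.35, 1, 0], 0], [[0, 0, 0], [0.35, 1, 0], 0], [[0, 0, 0], [0.35, 1, 0], 0]])

```text
time: 20.92
tool_pos: [0.5923, 0.2304, 0.1658]
tcp_rot: [-2.221, -2.222, 0.002]
wrist_force: [0.4, -0.4, 0.2]
width: 0.502
```

```bash
python3 - <<'E'
from look import *
im,d,i,X,s=look("wrist","w7"); print(s["time"],s["tool_pos"],s["tcp_rot"],s["width"])
print("lilac",rim(X,(.631,.230)))
im,d,i,X,s=look("top","t7")
print("teal",rim(X,(.459,-.129),.093),"pink",rim(X,(.4535,-.268),.093),"spot",rim(X,(.443,.103),.0965))
E
```

```text
20.925 [0.59226403 0.23044919 0.16579975] [-2.22093447e+00 -2.22172838e+00  1.94873822e-03] 0.5024387967526646
lilac (array([0.63179061, 0.23152027, 0.038306  ]), np.float64(0.000990317133519744), 1435, np.float64(0.08647762629023342))
teal (array([ 0.45759436, -0.12938265,  0.03852844]), np.float64(0.0012050436619465887), 202, np.float64(0.09353121379184065)) pink (array([ 0.4533546 , -0.26932502,  0.03842491]), np.float64(0.0011608293846140092), 204, np.float64(0.09329384479772622)) spot (array([0.44296665, 0.10316007, 0.03911492]), np.float64(0.0037939601663998157), 211, np.float64(0.09644633507638657))
```

View pics/w7.png

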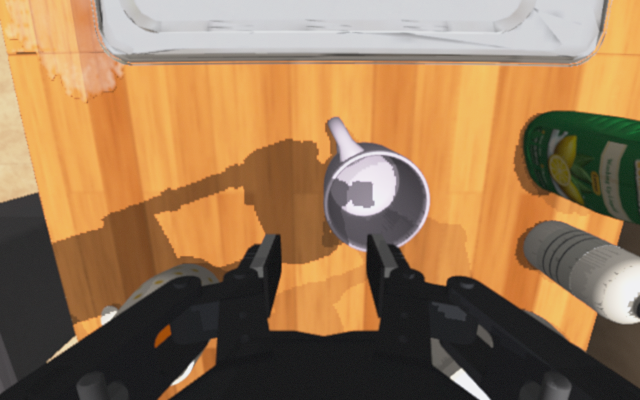

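Pink is within 1.5 mm of its centre and the spotted mug hasn't moved. The lilac mug at (376,200) lies under the jaws, with its handle clear of the outer finger, so I'll grasp it.

move_arm(deltas=[[[0, 0, 0], [0.01, 0.007, -0.3], 0], [[0, 0, 0], [0.01, 0.007, -0.6], 0], [[0, 0, 0], [0.01, 0.007, -0.85], 0], [[0, 0, 0], [0.01, 0.007, -1], 0], [[0, 0, 0], [0.01, 0.007, -1], 0]])

```text
time: 21.65
tool_pos: [0.5926, 0.2305, 0.0651]
tcp_rot: [-2.222, -2.22, 0.004]
wrist_force: [-0.7, -0.3, 1.0]
width: 0.504
```

move_arm(deltas=[[[0, 0, 0], [0, 0, -0.07], 0], [[0, 0, 0], [0, 0, -0.07], 0], [[0, 0, 0], [0, 0, -0.07], 0.3], [[0, 0, 0], [0, 0, -0.07], 0.6], [[0, 0, 0], [0, 0, -0.07], 0.8], [[0, 0, 0], [0, 0, -0.07], 1], [[0, 0, 0], [0, 0, -0.07], 1], [[0, 0, 0], [0, 0, -0.07], 1], [[0, 0, 0], [0, 0, -0.07], 1]])

```text
time: 22.78
tool_pos: [0.5947, 0.2315, 0.0602]
tcp_rot: [2.221, 2.22, 0.003]
wrist_force: [1.1, -2.3, 5.5]
width: 0.05
```

move_arm(deltas=[[[0, 0, 0], [0, 0, 0.1], 1], [[0, 0, 0], [0, 0, 0.3], 1], [[0, 0, 0], [0, 0, 0.6], 1], [[0, 0, 0], [0, 0, 0.9], 1], [[0, 0, 0], [0, 0, 1], 1], [[0, 0, 0], [0, 0, 1], 1]])

```text
time: 23.52
tool_pos: [0.5937, 0.2317, 0.1599]
tcp_rot: [2.221, 2.221, 0.001]
wrist_force: [-1.1, -0.1, -3.7]
width: 0.046
```

move_arm(deltas=[[[0, 0, 0], [0, 0, 0.15], 1], [[0, 0, 0], [0, 0, 0.3], 1], [[0, 0, 0], [0, 0, 0.4], 1], [[0, 0, 0], [0, 0, 0.4], 1]])

```text
time: 24.02
tool_pos: [0.5947, 0.2318, 0.201]
tcp_rot: [2.221, 2.22, 0.004]
wrist_force: [0.1, -0.9, -3.6]
width: 0.043
```

```bash
python3 - <<'E'
from look import *
im,d,i,X,s=look("wrist","w8"); t=s["tool_pos"]; print(s["time"],t,s["tcp_rot"],s["width"],s["wrist_force"])
f=rimplane(X,t); print("slopes,z",f); print(rim(X,(t[0]+.038,t[1]),f[0][2]))
E
```

```text
24.025 [0.59466706 0.23180808 0.20098966] [2.22081002 2.22034358 0.00404241] 0.04320633556413948 [ 0.09451996 -0.8903796  -3.60778906]
slopes,z (array([-0.02382197,  0.03240512,  0.22665214]), 22, np.float64(0.001820112358668954))
(array([0.6311444 , 0.23158682, 0.03813299]), np.float64(0.003504208471697819), 4380, np.float64(0.22608676809081185))
```

move_arm(deltas=[[[0, 0, 0], [0, -0.1, 0], 1], [[0, 0, 0], [-0.02, -0.3, 0], 1], [[0, 0, 0], [-0.04, -0.57, 0], 1], [[0, 0, 0], [-0.06, -0.875, 0], 1]])

```text
time: 24.58
tool_pos: [0.587, 0.1419, 0.1987]
tcp_rot: [-2.221, -2.221, 0.002]
wrist_force: [0.4, 0.2, -4.1]
width: 0.046
```

move_arm(deltas=[[[0, 0, 0], [-0.02, -0.29, 0], 1], [[0, 0, 0], [-0.04, -0.58, 0], 1], [[0, 0, 0], [-0.06, -0.875, 0], 1]])

```text
time: 24.95
tool_pos: [0.5808, 0.054, 0.1988]
tcp_rot: [-2.222, -2.22, 0.002]
wrist_force: [0.9, -0.4, -4.0]
width: 0.043
```

move_arm(deltas=[[[0, 0, 0], [-0.02, -0.29, 0], 1], [[0, 0, 0], [-0.04, -0.58, 0], 1], [[0, 0, 0], [-0.06, -0.875, 0], 1]])

```text
time: 25.32
tool_pos: [0.5746, -0.0333, 0.1989]
tcp_rot: [-2.222, -2.22, 0.002]
wrist_force: [1.0, 0.2, -2.4]
width: 0.042
```

move_arm(deltas=[[[0, 0, 0], [-0.02, -0.29, 0], 1], [[0, 0, 0], [-0.04, -0.58, 0], 1], [[0, 0, 0], [-0.06, -0.875, 0], 1]])

```text
time: 25.7
tool_pos: [0.5684, -0.1207, 0.1989]
tcp_rot: [-2.222, -2.22, 0.002]
wrist_force: [0.3, 0.2, -3.1]
width: 0.045
```

move_arm(deltas=[[[0, 0, 0], [-0.02, -0.29, 0], 1], [[0, 0, 0], [-0.04, -0.58, 0], 1], [[0, 0, 0], [-0.06, -0.875, 0], 1]])

```text
time: 26.08
tool_pos: [0.5622, -0.2081, 0.1989]
tcp_rot: [-2.222, -2.22, 0.002]
wrist_force: [0.5, -0.1, -4.8]
width: 0.048
```

move_arm(deltas=[[[0, 0, 0], [-0.02, -0.29, 0], 1], [[0, 0, 0], [-0.04, -0.58, 0], 1], [[0, 0, 0], [-0.05, -0.78, 0], 1], [[0, 0, 0], [-0.05, -0.865, 0], 1], [[0, 0, 0], [-0.05, -0.865, 0], 1], [[0, 0, 0], [-0.05, -0.865, 0], 1]])

```text
time: 26.82
tool_pos: [0.5587, -0.2917, 0.1992]
tcp_rot: [-2.221, -2.221, -0.0]
wrist_force: [0.3, 0.4, -3.0]
width: 0.045
```

```bash
python3 - <<'E'
from look import *
im,d,i,X,s=look("wrist","w9"); t=s["tool_pos"]; print(s["time"],t,s["tcp_rot"],s["width"],s["wrist_force"])
f=rimplane(X,t); print("slopes,z",f); print(rim(X,(t[0]+.038,t[1]),f[0][2]))
E
```

```text
26.825 [ 0.55870073 -0.29167839  0.1991677 ] [-2.22051599e+00 -2.22145514e+00 -4.04455304e-04] 0.04480875448271292 [ 0.27840423  0.37872186 -3.01055549]
slopes,z (array([-0.02824172,  0.03544483,  0.22451744]), 22, np.float64(0.0017557715752947072))
(array([ 0.59524204, -0.29183441,  0.03813789]), np.float64(0.0035218315704529826), 4402, np.float64(0.22398533862973574))
```

The lilac mug is centred over its coaster, so I'll lower it, release it and back off.

move_arm(deltas=[[[0, 0, 0], [0, 0, -0.2], 1], [[0, 0, 0], [0, 0, -0.5], 1], [[0, 0, 0], [0, 0, -0.8], 1], [[0, 0, 0], [0, 0, -1], 1], [[0, 0, 0], [0, 0, -1], 1]])

```text
time: 27.5
tool_pos: [0.5568, -0.2911, 0.0962]
tcp_rot: [-2.217, -2.218, 0.002]
wrist_force: [-0.7, 0.7, -3.3]
width: 0.043
```

move_arm(deltas=[[[0, 0, 0], [0, 0, -0.1], 1], [[0, 0, 0], [0, 0, -0.2], 1], [[0, 0, 0], [0, 0, -0.27], 1], [[0, 0, 0], [0, 0, -0.31], 1], [[0, 0, 0], [0, 0, -0.33], 1], [[0, 0, 0], [0, 0, -0.33], 1]])

```text
time: 28.25
tool_pos: [0.5587, -0.293, 0.0676]
tcp_rot: [2.221, 2.221, -0.001]
wrist_force: [-5.0, 0.9, 4.6]
width: 0.046
```

move_arm(deltas=[[[0, 0, 0], [0, 0, 0], 0.6], [[0, 0, 0], [0, 0, 0], 0.3], [[0, 0, 0], [0, 0, 0], 0], [[0, 0, 0], [0, 0, 0], 0], [[0, 0, 0], [0, 0, 0.2], 0], [[0, 0, 0], [0, 0, 0.5], 0], [[0, 0, 0], [0, 0, 0.8], 0], [[0, 0, 0], [0, 0, 1], 0]])

```text
time: 29.25
tool_pos: [0.5598, -0.2932, 0.1697]
tcp_rot: [2.219, 2.219, 0.002]
wrist_force: [0.2, 0.2, 0.4]
width: 0.5
```

move_arm(deltas=[[[0, 0, 0], [0, 0.3, 0.3], 0], [[0, 0, 0], [0, 0.6, 0.6], 0], [[0, 0, 0], [0, 1, 0.8], 0]])

```text
time: 29.62
tool_pos: [0.5592, -0.1924, 0.2488]
tcp_rot: [2.221, 2.218, 0.002]
wrist_force: [0.6, -0.1, -0.5]
width: 0.499
```

move_arm(deltas=[[[0, 0, 0], [0, 0.3, 0], 0], [[0, 0, 0], [0, 0.6, 0], 0], [[0, 0, 0], [0, 1, 0], 0]])

```text
time: 30.0
tool_pos: [0.5586, -0.0919, 0.2471]
tcp_rot: [2.222, 2.22, 0.001]
wrist_force: [0.0, 0.7, 0.4]
width: 0.502
```

move_arm(deltas=[[[0, 0, 0], [0, 0.3, 0], 0], [[0, 0, 0], [0, 0.6, 0], 0], [[0, 0, 0], [0, 1, 0], 0], [[0, 0, 0], [0, 1, 0], 0], [[0, 0, 0], [0, 1, 0], 0]])

```text
time: 30.62
tool_pos: [0.5587, 0.0072, 0.2467]
tcp_rot: [2.22, 2.222, -0.0]
wrist_force: [-0.4, 0.6, 0.2]
width: 0.499
```

```bash
python3 - <<'E'
from look import *
im,d,i,X,s=look("top","t10"); print(s["time"],s["tool_pos"],s["wrist_force"])
for n,c in dict(teal=(.4591,-.1293),pink=(.4535,-.2681),lilac=(.5951,-.292)).items():
    r=rim(X,c,.093); p=X.reshape(-1,3); q=p[(np.hypot(*(p[:,:2]-r[0][:2]).T)<.043)&(abs(p[:,2]-.093)<.005)]
    print(n,np.round(r[0],4),"off mm",np.round((r[0][:2]-c)*1e3,1),"z",round(r[3],4),"slope",np.round(np.linalg.lstsq(np.c_[q[:,:2],np.ones(len(q))],q[:,2],rcond=None)[0][:2],3))
print("spot",rim(X,(.443,.103),.0965))
look("side","s10")
E
```

```text
30.625 [0.55868906 0.00721205 0.24667892] [-0.36626694  0.58517611  0.17195441]
teal [ 0.4576 -0.1295  0.0384] off mm [-1.5 -0.2] z 0.0933 slope [-0.001  0.004]
pink [ 0.4534 -0.2693  0.0384] off mm [-0.1 -1.2] z 0.0932 slope [ 0.009 -0.003]
lilac [ 0.593  -0.293   0.0385] off mm [-2.1 -1. ] z 0.093 slope [ 0.005 -0.   ]
spot None
```

View pics/s10.png

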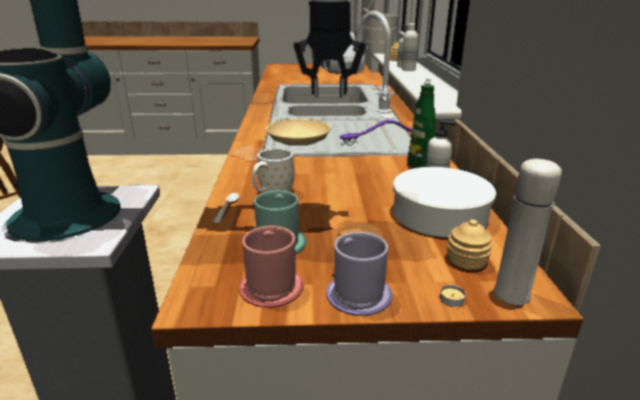

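View pics/t10.png

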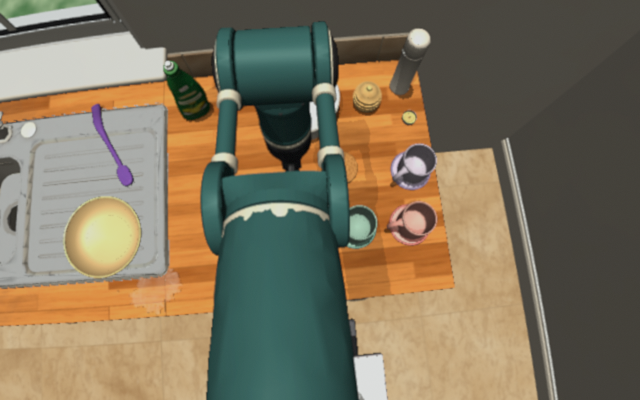

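The side view shows the pink mug (270,262), lilac (360,270) and teal (277,215) each upright on its own coaster. The spotted mug stands at (275,172), the cork coaster is empty, and the gripper is clear. I'll hand the job in.

```bash
python3 -c "from workcell import order; print(order.finish_job())"
```

```text
the job is handed in; nothing more can be done
None
```

The three plain mugs are standing upright on the coasters of their own colour, and I handed the job in about 31 s into the 90 s. I picked each one up by its near wall and lowered it until it just touched the coaster.

- **Placing:** in the last top view the cups were 1.5 mm (teal), 1.2 mm (pink) and 2.3 mm (lilac) from their coaster centres; the limit is 14 mm. The rims were at about 93 mm and tilted less than 0.01 rad.
- **Spotted mug:** it measured where it started in the top view taken after pink was placed. In the final top view the arm hid it, so that measurement failed. The final side view shows it standing upright in the same place.
- **Cork coaster and gripper:** the cork coaster is empty. The gripper is open and clear of everything, with the wrist force near zero.

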